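# Check the tyre pressure of the kayak trolley wheel

### The job

Check the tyre pressure of the wheel with the orange hub: pick up the red-headed tyre gauge, press its brass cup squarely down onto that wheel's valve, fully home, until the pressure has pushed the white rod out. Then lift the gauge off and stand it back on the green mat with the rod still out, so that it can be read.

Things in the scene. Friction and masses are not known exactly. Their poses are not given: they have to be found in the camera images.
- gauge: Tyre gauge, 0.14 kg, on the mat. Origin: centre of the mouth (underside) of its brass cup, 38 mm outside, 30 inside; z up, x along the barrel to the rod's end. Grip its red head from above: 40 (x) by 20 (y) by 22 mm (z), centred 50 mm straight above the origin. Barrel level with the head, to x = 95 mm; black foot under it at x = 88, 34 mm wide, as low as the cup. Plunger 3 mm inside the cup.
- rod (a joint): How far the white rod with yellow tip is pushed out of the barrel's end, m: 0 at the start (tip at the gauge's x = 100 mm). It moves 4 mm per mm of the plunger in the cup, against a light spring; the hidden pressure sets how far, about 15 to 38 mm. Friction keeps it out once the gauge is lifted off.
- valve_orange (a point): Top centre of the valve stem of the orange-hubbed wheel (200 mm across, 55 thick, fixed, flat on the bench; a grey-hubbed one is near). 85 mm above the bench, 45 from the wheel's centre. Stem upright, 10 mm thick, sprung: pushes back 4 to 6 N and sinks. Home, the cup's mouth stops hard on a round steel seat, 44 mm across, 15 mm below this point; up to 10 mm off-centre fits. Press with 10 N or more.
- mat: Green mat 170 by 170 mm, 3 mm thick, fixed flat on the bench; the gauge starts on it. Origin: the centre of its underside, at bench height; x and y along its sides, z up.
Not all that is in view belongs to the job. Of the things that look like the gauge, the smaller one is meant. Of the things that look like the mat, the larger one is meant.

How it is judged:
On the way:
1. the gauge's cup is pressed down over the orange wheel's valve, upright, within 5 mm of fully home, and the rod is out by more than 10 mm (horizontal distance between gauge and valve_orange below 0.014 m and z of gauge in the frame of valve_orange below -0.01 m and angle between gauge's own z axis and vertical below 0.2 rad and value of joint rod above 0.01 m), for 0.1 s.
At the end, for the whole second after the job is handed in: The gauge stands upright (within 10 degrees), released and at rest, with its cup on the green mat (its centre within the mat's outline), and the rod still out by more than 10 mm (x of gauge in the frame of mat between -0.085 and 0.085 m and y of gauge in the frame of mat between -0.085 and 0.085 m and z of gauge in the frame of mat below 0.01 m and angle between gauge's own z axis and vertical below 0.17 rad and linear speed of gauge below 0.02 m/s and value of joint rod above 0.01 m); the robot touches nothing.
It also fails if it takes over 48 s, if anything falls off the work surface, if the arm or the gripper's body presses on something with over 40 N, if the wrist force passes 120 N, or if a joint passes its speed limit or range.

### The arm

A 6-joint arm with a two-finger parallel gripper is mounted at the origin on the work surface. World frame = base frame: x ahead of the robot, y to its left, z up, the work surface at z = 0. Lengths are in m, angles in rad, forces in N, time in s.
With the tool pointing down it reaches from about 0.35 to 0.875 m from the base axis. Payload 15.5 kg.
Tool frame: the origin (TCP) lies where the fingers leave the gripper's body, on its centre line; the fingertips stand 73 mm ahead of it and the grasp point (between the pads) lies 54 mm ahead of it; z points along the fingers, y is the direction in which the jaws open and shut (so a half turn about z gives the same grasp; the last joint's range is limited). The gripper opens to 85 mm and grips with 20 to 120 N. Pads are 22 mm wide; open, the fingers measure 114 mm over their backs; the gripper's body (76 mm by 85 mm) begins 54 mm behind the grasp point. The pads swing forward as they close: fully open they stand 13 mm farther back than shut.
Start: joints at [-1.379, 0.494, 1.345, -0, 1.302, -0.096], TCP at [0.177, -0.599, 0.304] pointing down, gripper open.
Joint ranges: [-2.91, 2.91], [-0.82, 2.16], [0.22, 2.67], [-1.22, 4.37], [0.12, 2.79], [-3.08, 3.08]. Speed limits (rad/s): [1.89, 1.89, 2.57, 3.01, 3.01, 3.01].

### API

Orientations are given as a rotation vector (axis times angle).
In Python, from station import ctrl, vision, workorder, sensors gives the robot as it stands. Calls block until the motion is done:
- ctrl.move_ptp(position, orientation): joint-space move of the TCP to a pose.
- ctrl.movel(position, ori=None, max_speed=0.15): straight line of the TCP; ori=None keeps the orientation; max_speed is the mean speed in m/s.
- ctrl.move_j(angles): joint-space move.
- ctrl.gripper_to(opening, squeeze=None): opening from 0.0 (shut) to 1.0 (fully open); squeeze is the grip in N (None keeps the last); returns when the fingers have stopped.
- ctrl.dwell(seconds).
- ctrl.solve_ik(position, orientation): joint angles nearest the present ones, or None.
- vision.read_camera(name): name is "scene" or "top" or "wrist"; returns (picture, depth): 384x512x3 uint8, red, green, blue; 384x512 float32, m along the optical axis (not along the pixel's ray), 0 where there is no reading.
- vision.camera_info(name): a dict with "fx", "fy", "cx", "cy" (pixels), "dist" ([k1, k2, p1, p2, k3] as OpenCV has them; the pictures are not rectified), "view" (4x4, takes a point from world to camera coordinates). Camera axes: x right, y up, looking along -z (the intrinsics and any distortion apply to the point x, -y, -z); pixel columns grow to the right and rows downward; lengths in m; the calibration is good to about 2 mm. A picture is of the moment at which its call begins: read the wrist's pose just before it. camera_info takes no time and is no camera call; for the wrist camera it gives the pose at the moment of the call.
A pose or a line that the arm cannot do raises ctrl.Unreachable and nothing moves.
- workorder.sign_off(): hands the job in, once; it reports no verdict.
Trained networks look in the newest picture that a camera, given by its name, has taken for a name from the list of things; names that differ only in an ending like _2 or _b are one class to them, and where a whole thing is asked for, a point or a joint stands for the part that bears it (a point fixed in the world has none). Each returns a list of dicts, best first, with "confidence" (0 to 1); they miss things now and then, are a little off and sometimes report something else, mostly with a low value. They report only what shows in the picture. A call takes as long as a camera call. They do not tell look-alikes from the thing itself.
- vision.find_in(camera, thing): "uv" ([column, row] in pixels, amid what is visible of it).
Readings, each from a call of its own:
- sensors.get_t(): time.
- sensors.get_joint_positions(): joint angles.
- sensors.get_qvel(): joint speeds.
- sensors.get_joint_efforts(): joint torques, N m.
- sensors.get_tcp_pos(): TCP position.
- sensors.get_ee_rot(): TCP orientation.
- sensors.get_force(): force on the tool from outside, world axes, zero at the start.
- sensors.get_wrist_torque(): the same for the moment, N m.
- sensors.get_grip_width(): opening from 0.0 (shut) to 1.0 (fully open).
Only numpy, scipy, OpenCV 4.12 (cv2) and the standard library are available. Lean on these libraries where they do the work, as an engineer would, in place of code of your own. Each camera call takes 0.05 s, during which the arm holds its last target. There are 200 camera calls.

## Working session

There is one attempt and no reset: what is moved stays moved. The work goes in short steps, each a Python script; the robot and the scene stay as the last script left them, time stands still between calls to the robot, and variables do not carry over. Pictures are saved under pics/ and viewed, and the job is handed in when it is done.

```bash
mkdir -p pics
cat > h.py <<'E'
import numpy as np, cv2
from station import ctrl, vision, workorder, sensors
def shot(cam,name):
    info=vision.camera_info(cam); im,d=vision.read_camera(cam)
    np.savez('pics/%s.npz'%name,im=im,d=d,view=info['view'],k=[info[a] for a in('fx','fy','cx','cy')],dist=info['dist'])
    cv2.imwrite('pics/%s.png'%name,im[...,::-1]); return load(name)
def load(name): return np.load('pics/%s.npz'%name)
def ray(s,uv):
    fx,fy,cx,cy=s['k'];K=np.array([[fx,0,cx],[0,fy,cy],[0,0,1]])
    n=cv2.undistortPoints(np.array(uv,float).reshape(-1,1,2),K,s['dist']).reshape(-1,2)
    Ti=np.linalg.inv(s['view']); d=np.c_[n[:,0],-n[:,1],-np.ones(len(n))]
    return Ti[:3,3], d@Ti[:3,:3].T
def depthpt(s,uv):
    o,d=ray(s,uv); uv=np.atleast_2d(uv).round().astype(int)
    return o+d*s['d'][uv[:,1],uv[:,0]][:,None]
def atz(s,uv,z):
    o,d=ray(s,uv); return o+d*((z-o[2])/d[:,2])[:,None]
E
python3 - <<'E'
from h import *
for c in('scene','top','wrist'):
    s=shot(c,c+'0')
    for t in('gauge','valve_orange','mat'):
        print(c,t,[(np.round(r['uv']).tolist(),round(r['confidence'],2),depthpt(s,r['uv']).round(3).tolist()) for r in vision.find_in(c,t)])
print(sensors.get_t())
a=[cv2.imread('pics/%s0.png'%c) for c in('scene','top')]
E
```

```text
scene gauge [([265.0, 226.0], 0.91, [[0.497, -0.014, 0.028]]), ([146.0, 211.0], 0.65, [[0.295, -0.218, 0.076]])]
scene valve_orange [([202.0, 301.0], 0.89, [[0.563, -0.259, 0.044]])]
scene mat [([274.0, 243.0], 0.87, [[0.536, -0.02, 0.003]]), ([270.0, 150.0], 0.61, [[0.265, 0.235, -0.0]]), ([200.0, 297.0], 0.55, [[0.554, -0.258, 0.048]])]
top gauge [([269.0, 153.0], 0.88, [[0.503, -0.005, 0.054]]), ([371.0, 276.0], 0.82, [[0.248, -0.208, 0.082]])]
top valve_orange [([382.0, 136.0], 0.95, [[0.54, -0.248, 0.045]])]
top mat [([274.0, 148.0], 0.83, [[0.522, -0.018, 0.004]]), ([166.0, 273.0], 0.79, [[0.246, 0.223, 0.005]])]
wrist gauge []
wrist valve_orange []
wrist mat []
0.6
```

View pics/top0.png

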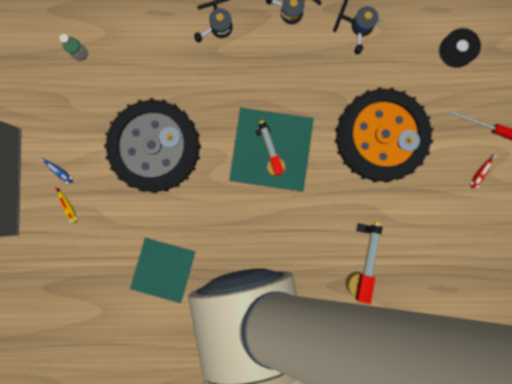

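View pics/scene0.png

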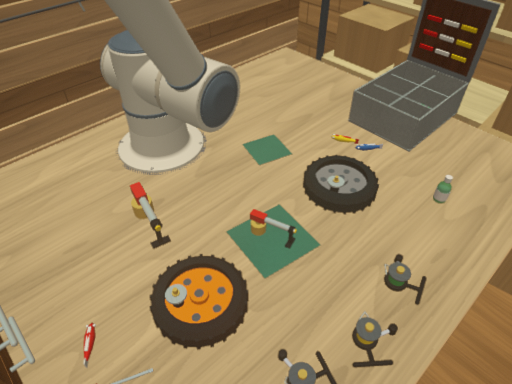

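Gauge candidates are top (269,153), the smaller one on the large mat, and top (371,276), the larger one on bare bench. I choose (269,153). Mat candidates are (274,148), larger, and (166,273), smaller; I choose (274,148). The orange wheel's valve is at about (408,140), and the decoy is the grey wheel's valve at about (169,137). Next is a close crop and measurement.

Run:
```python
from h import *
s=load('top0'); im=s['im']; hsv=cv2.cvtColor(im,cv2.COLOR_RGB2HSV)
cv2.imwrite('pics/crop0.png',np.hstack([cv2.resize(im[95:195,a:a+100,::-1],(390,390),interpolation=cv2.INTER_CUBIC) for a in(225,340)]))
def seg(m,lab,box):
    M=np.zeros(m.shape,bool);x0,y0,x1,y1=box;M[y0:y1,x0:x1]=m[y0:y1,x0:x1]
    v,u=np.nonzero(M); uv=np.c_[u,v]; P=depthpt(s,uv); print(lab,len(u),uv.mean(0).round(1),np.median(P,0).round(4)); return uv,P
H,S,V=[hsv[...,i].astype(int) for i in range(3)]
red=((H<6)|(H>174))&(S>190)&(V>90)
uv,P=seg(red,'redA',(225,95,325,195)); seg(red,'redB',(340,215,400,320))
print('A at z=.064+.. ',atz(s,uv.mean(0),.064))
g=(H>70)&(H<95)&(S>100)&(V<140)
uv,_=seg(g,'mat',(220,95,325,200)); r=cv2.minAreaRect(atz(s,uv,.003)[:,:2].astype(np.float32));print(r)
uv,_=seg((H>8)&(H<22)&(S>220)&(V>150),'orange',(335,85,435,185)); r=cv2.minEnclosingCircle(atz(s,uv,.05)[:,:2].astype(np.float32));print(r)
uv,_=seg((S<90)&(V>110),'seat',(390,120,425,160)); print(cv2.minEnclosingCircle(atz(s,uv,.07)[:,:2].astype(np.float32)))
for v in range(134,146,2): print(s['d'][v,400:418:2].round(3), depthpt(s,np.c_[np.arange(400,418,2),[v]*9])[:,2].round(3))
from scipy.spatial.transform import Rotation as R
print(sensors.get_ee_rot()); T=np.linalg.inv(vision.camera_info('wrist')['view']);p=sensors.get_tcp_pos();Rt=R.from_rotvec(sensors.get_ee_rot()).as_matrix()
print('cam in tcp',Rt.T@(T[:3,3]-p), Rt.T@T[:3,:3])
```

```text
redA 141 [276.3 165.1] [ 0.4767 -0.0201  0.0636]
redB 362 [365.4 289. ] [ 0.2224 -0.1958  0.0831]
A at z=.064+..  [[ 0.47652454 -0.02062323  0.064     ]]
mat 4487 [271.3 148.8] [ 0.5223 -0.0147  0.0025]
((0.5204142332077026, -0.012717202305793762), (0.1628463715314865, 0.16345056891441345), 81.40335845947266)
orange 2354 [382.4 132.9] [ 0.5511 -0.2522  0.0338]
((0.5455239415168762, -0.25512880086898804), 0.06982883810997009)
seat 325 [408.3 140.1] [ 0.5257 -0.2945  0.0695]
((0.5354887843132019, -0.2894504964351654), 0.03360448032617569)
[0.882 0.88  0.882 0.88  0.877 0.882 0.882 0.881 0.88 ] [0.067 0.07  0.067 0.07  0.072 0.067 0.067 0.068 0.069]
[0.879 0.881 0.88  0.877 0.88  0.877 0.878 0.882 0.879] [0.07  0.068 0.069 0.071 0.069 0.071 0.071 0.066 0.07 ]
[0.877 0.88  0.88  0.874 0.872 0.865 0.862 0.878 0.877] [0.071 0.068 0.069 0.074 0.076 0.083 0.086 0.071 0.072]
[0.881 0.88  0.879 0.877 0.868 0.864 0.866 0.881 0.879] [0.067 0.068 0.07  0.072 0.08  0.085 0.082 0.067 0.069]
[0.88  0.878 0.881 0.873 0.875 0.868 0.877 0.876 0.879] [0.068 0.07  0.067 0.075 0.073 0.08  0.071 0.072 0.069]
[0.878 0.879 0.877 0.88  0.874 0.878 0.878 0.88  0.879] [0.071 0.069 0.071 0.068 0.074 0.07  0.07  0.068 0.069]
[3.10930460e+00 4.48956159e-01 8.12507100e-06]
cam in tcp [ 0.08035039  0.00079272 -0.0706015 ] [[-4.89451620e-04  9.49474076e-01  3.13845088e-01]
 [ 9.99999878e-01  4.85800326e-04  8.98428728e-05]
 [-6.71625677e-05  3.13845094e-01 -9.49474198e-01]]
```

View pics/crop0.png

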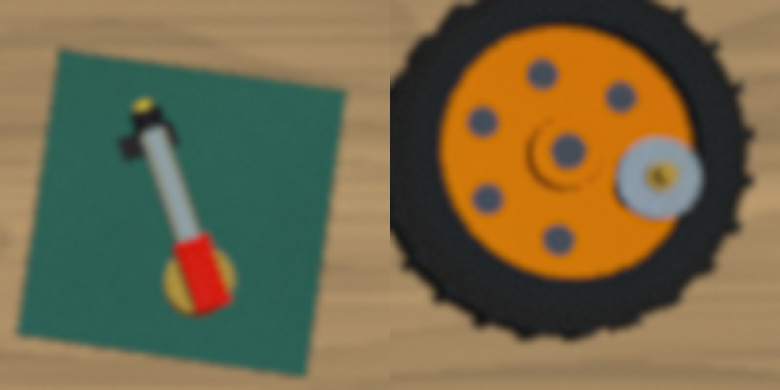

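```bash
cat >> h.py <<'E'
from scipy.spatial.transform import Rotation as R
def ori(yaw):  # tool down, tool x along yaw
    return (R.from_euler('z',yaw)*R.from_euler('x',np.pi)).as_rotvec()
E
python3 - <<'E'
from h import *
s=load('top0')
h=atz(s,[276.5,165.1],.064)[0]; t=atz(s,[261.7,121.4],.053)[0]; d=t-h; print(np.hypot(*d[:2]),h)
yaw=np.arctan2(d[1],d[0]); print('yaw',yaw)
p=[h[0],h[1],.26]
for y in(yaw,yaw+np.pi,yaw-np.pi): print(y,ctrl.solve_ik(p,ori(y)))
y=yaw if ctrl.solve_ik(p,ori(yaw)) is not None and abs(ctrl.solve_ik(p,ori(yaw))[5])<2 else yaw+np.pi
ctrl.move_ptp(p,ori(y)); s=shot('wrist','w1')
print(sensors.get_tcp_pos(),sensors.get_joint_positions(),sensors.get_t(),sensors.get_force())
E
```

```text
0.10018284814657473 [ 0.4764456  -0.02103233  0.064     ]
yaw 0.3076077031786926
0.3076077031786926 [-0.16941448  0.34334899  1.75676512  0.          1.04147854  1.09377415]
3.4492003567684857 [-0.16941448  0.34334899  1.75676512  0.          1.04147854 -2.04781851]
-2.8339849504111005 [-0.16941448  0.34334899  1.75676512  0.          1.04147854 -2.04781851]
[ 0.47663419 -0.02167012  0.26003251] [-1.70640045e-01  3.43513091e-01  1.75636054e+00 -7.33883846e-05
  1.04150053e+00  1.09352979e+00] 2.975 [ 0.19169963 -0.079417    1.03214674]
```

View pics/w1.png

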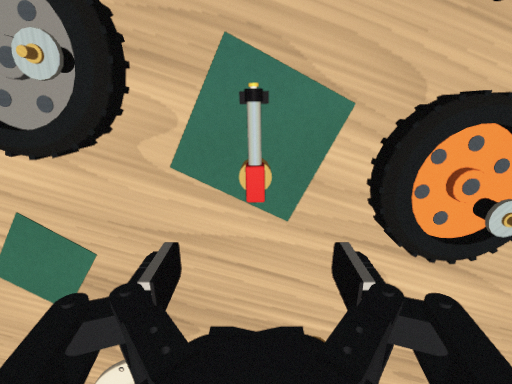

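Run:
```python
from h import *
s=load('w1'); im=s['im']; hsv=cv2.cvtColor(im,cv2.COLOR_RGB2HSV)
H,S,V=[hsv[...,i].astype(int) for i in range(3)]
m=((H<6)|(H>174))&(S>190)&(V>90); m[:, :220]=0;m[:,300:]=0
v,u=np.nonzero(m);uv=np.c_[u,v];P=depthpt(s,uv);print(len(u),u.min(),u.max(),v.min(),v.max(),np.percentile(P[:,2],[5,25,50,75,95]).round(4))
top=P[:,2]>.058
r=cv2.minAreaRect(atz(s,uv[top],.064)[:,:2].astype(np.float32));print('head',r, np.median(P[top],0))
b=(H>90)&(H<130)&(S<70)&(V>110);b[:,:240]=0;b[:,270:]=0;b[:104]=0;b[165:]=0
v,u=np.nonzero(b);q=atz(s,np.c_[u,v],.058)[:,:2];print('barrel',len(q),q.mean(0),np.median(depthpt(s,np.c_[u,v])[:,2]));w,e=np.linalg.eigh(np.cov(q.T));print('axis yaw',np.arctan(e[1,1]/e[0,1]))
y=(H>20)&(H<32)&(S>150)&(V>150); y[:,:240]=0;y[:,270:]=0;y[100:]=0
v,u=np.nonzero(y);print('tip',len(u),atz(s,np.c_[u,v],.053).mean(0))
g=(H>70)&(H<95)&(S>100)&(V<140);g[:, :160]=0;g[:,360:]=0;g[:25]=0;g[225:]=0
v,u=np.nonzero(g);print('mat',cv2.minAreaRect(atz(s,np.c_[u,v],.003)[:,:2].astype(np.float32)))
# brass cup
c=(H>15)&(H<28)&(S>120)&(V>120);c[:160]=0;c[205:]=0;c[:,:236]=0;c[:,276:]=0
print('cup px',np.argwhere(c).min(0),np.argwhere(c).max(0))
cv2.imwrite('pics/w1c.png',cv2.resize(im[70:220,200:310,::-1],None,fx=4,fy=4,interpolation=cv2.INTER_CUBIC))
```

```text
644 246 263 163 201 [0.0631 0.064  0.0644 0.0649 0.0656]
head ((0.4777812659740448, -0.020411618053913116), (0.03945465013384819, 0.01792134717106819), 18.01846694946289) [ 0.47838695 -0.02060994  0.06446038]
barrel 152 [ 0.52590614 -0.00478334] 0.06048587979939399
axis yaw 0.321706189709274
tip 26 [0.57065444 0.01031775 0.053     ]
mat ((0.5198831558227539, -0.012533798813819885), (0.16779808700084686, 0.1677515059709549), 81.30030822753906)
cup px [164 239] [188 271]
```

View pics/w1c.png

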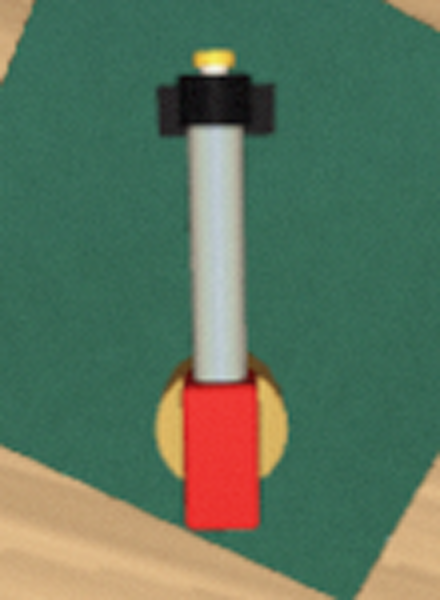

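Close-up confirms the small gauge: red head centred at about (255,182), brass cup under it, black foot and yellow tip at (254,86). Height (64 mm), size (39×18) and length all fit. Next I look at the valve from close up.

Run:
```python
from h import *
ctrl.move_ptp([.526,-.294,.24],ori(.317)); s=shot('wrist','w2'); im=s['im']
hsv=cv2.cvtColor(im,cv2.COLOR_RGB2HSV);H,S,V=[hsv[...,i].astype(int) for i in range(3)]
v,u=np.mgrid[120:260,190:330]; uv=np.c_[u.ravel(),v.ravel()];P=depthpt(s,uv)
hi=(P[:,2]>.080)&(P[:,2]<.095)&(np.hypot(P[:,0]-.526,P[:,1]+.294)<.03); print('stem top',hi.sum(),np.median(P[hi],0),uv[hi].mean(0))
se=(abs(P[:,2]-.07)<.004)&(np.hypot(P[:,0]-.526,P[:,1]+.294)<.04); print('seat',se.sum(),cv2.minEnclosingCircle(P[se,:2].astype(np.float32)),np.median(P[se,2]))
print(sensors.get_t(),sensors.get_tcp_pos())
```

```text
stem top 104 [ 0.52632938 -0.29548218  0.08530771] [258.16346154 198.46153846]
seat 1393 ((0.5254518389701843, -0.296042263507843), 0.021978702396154404) 0.07056123217868737
4.1 [ 0.5260748  -0.2925409   0.24018073]
```

View pics/w2.png

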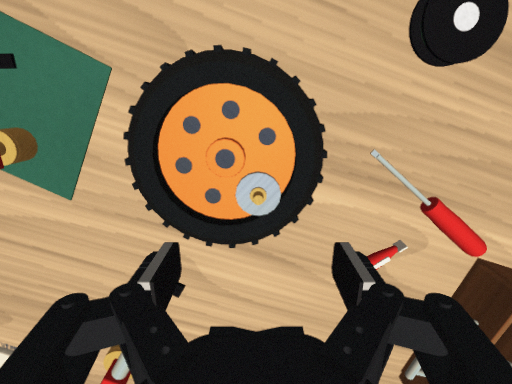

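Run:
```python
from h import *
o=ori(.317); x,y=.478,-.0205
ctrl.move_ptp([x,y,.20],o); ctrl.movel([x,y,.113],o,max_speed=.1)
ctrl.gripper_to(0.0,60); print('w',sensors.get_grip_width(),sensors.get_force())
ctrl.movel([x,y,.22],max_speed=.1); print(sensors.get_grip_width(),sensors.get_force(),sensors.get_tcp_pos(),sensors.get_t())
shot('wrist','w3');shot('scene','s3')
cv2.imwrite('pics/c3.png',np.hstack([cv2.imread('pics/w3.png')[::1],cv2.resize(cv2.imread('pics/s3.png')[120:312,190:334],(288,384))]))
```

```text
w 0.21982754495427562 [-1.30360763  0.49149763  5.84976346]
0.22140781070716606 [-0.75915231 -0.09569235 -0.8290438 ] [ 0.47774096 -0.02046952  0.2194952 ] 8.0333
```

View pics/c3.png

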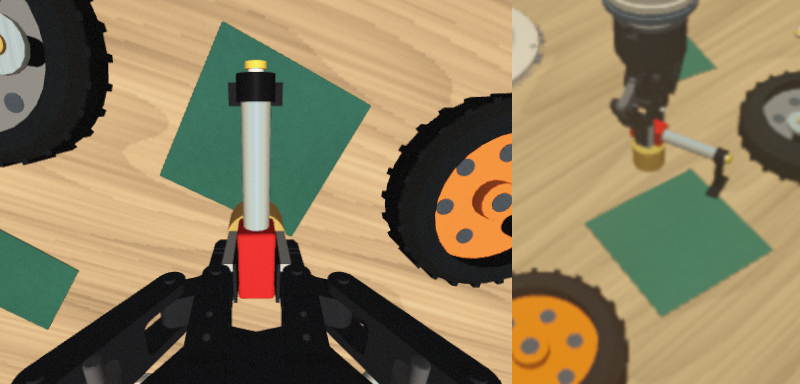

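Held: the head is between the pads, with barrel and foot clear. Next I check tilt and offset, then press with force feedback.

Run:
```python
from h import *
s=load('w3')
for lab,v0,v1,u0,u1 in(('barrel near',200,222,253,259),('barrel far',106,122,253,259),('head',245,285,244,268)):
    v,u=np.mgrid[v0:v1,u0:u1];P=depthpt(s,np.c_[u.ravel(),v.ravel()]);print(lab,np.median(P,0).round(4))
vx,vy=.5260,-.2957; o=ori(.317)
ctrl.move_ptp([vx,vy,.24],o); p=sensors.get_tcp_pos(); print(p)
s=shot('wrist','w4')
v,u=np.mgrid[245:285,244:268];P=depthpt(s,np.c_[u.ravel(),v.ravel()]);print('head',np.median(P,0).round(4))
print(sensors.get_t(),sensors.get_force(),sensors.get_ee_rot())
```

```text
barrel near [ 0.5061 -0.0117  0.1669]
barrel far [0.5505 0.0028 0.1667]
head [ 0.4788 -0.0206  0.1709]
[ 0.52587686 -0.29434687  0.239732  ]
head [ 0.5269 -0.2945  0.1911]
9.2667 [ 0.83955314  1.02380427 -1.51360585] [-3.10096062e+00 -4.97655348e-01  7.99176602e-04]
```

View pics/w4.png

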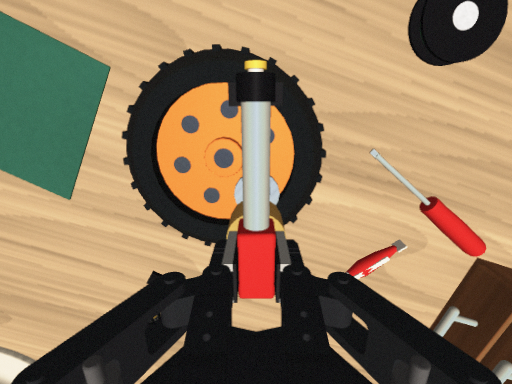

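Run:
```python
from h import *
vx,vy=.5262,-.2957
ctrl.movel([vx,vy,.200],max_speed=.08); f0=sensors.get_force(); print(sensors.get_tcp_pos(),f0)
z=.196
while z>.170:
    ctrl.movel([vx,vy,z],max_speed=.03); f=sensors.get_force()-f0; p=sensors.get_tcp_pos()
    print(round(z,4),p.round(4),f.round(1))
    if f[2]>20: break
    z-=.0015 if f[2]<8 else .001
ctrl.dwell(.4); print(sensors.get_force()-f0,sensors.get_tcp_pos(),sensors.get_wrist_torque(),sensors.get_grip_width(),sensors.get_t())
s=shot('wrist','w5'); shot('scene','s5')
for lab,v0,v1,u0,u1 in(('barrel near',200,222,253,259),('barrel far',106,122,253,259),('head',245,285,244,268)):
    v,u=np.mgrid[v0:v1,u0:u1];P=depthpt(s,np.c_[u.ravel(),v.ravel()]);print(lab,np.median(P,0).round(4))
cv2.imwrite('pics/c5.png',np.hstack([s['im'][...,::-1],cv2.resize(cv2.imread('pics/s5.png')[190:334,130:238],(288,384))]))
```

```text
[ 0.52634705 -0.29564748  0.20009231] [ 0.70860935 -0.13828874 -0.84813447]
0.196 [ 0.5262 -0.2957  0.1961] [-0.9 -0.2 -1.5]
0.1945 [ 0.5262 -0.2957  0.1945] [-0.5  0.  -0.6]
0.193 [ 0.5262 -0.2957  0.1929] [-0.7 -0.5 -0.7]
0.1915 [ 0.5262 -0.2957  0.1915] [-0.2 -0.5 -1. ]
0.19 [ 0.5262 -0.2957  0.1899] [ 0.1 -0.1  0.2]
0.1885 [ 0.5262 -0.2957  0.1884] [-0.4 -0.4  0.3]
0.187 [ 0.5262 -0.2957  0.1869] [-0.1  0.5 -0.2]
0.1855 [ 0.5262 -0.2957  0.1855] [-0.8  0.9  4.8]
0.184 [ 0.5262 -0.2957  0.1839] [-1.2  0.3  4. ]
0.1825 [ 0.5262 -0.2957  0.1824] [-0.2  0.2  4.3]
0.181 [ 0.5262 -0.2957  0.1809] [-0.1  0.8  3.5]
0.1795 [ 0.5263 -0.2957  0.1802] [-4.2  3.2 16.5]
0.1785 [ 0.5263 -0.2957  0.1801] [-7.5  7.2 31.1]
[-8.17640977  5.98616662 30.5312148 ] [ 0.52630599 -0.29568738  0.18010785] [ 0.96656955  1.29089237 -0.01556403] 0.2211927942693818 13.6
barrel near [ 0.5549 -0.2869  0.1274]
barrel far [ 0.5991 -0.2724  0.1273]
head [ 0.5276 -0.2958  0.1316]
```

View pics/c5.png

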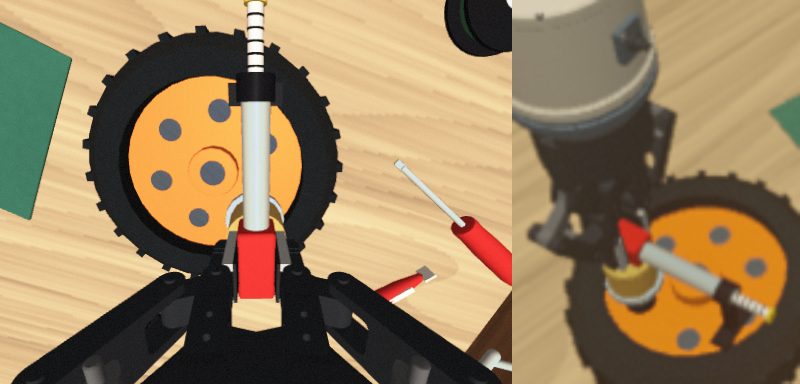

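Hard stop at TCP z 0.180 (predicted 0.180), 30 N, barrel level, rod well out with its rings showing. Next: lift off and put it back.

Run:
```python
from h import *
vx,vy=.5262,-.2957; x,y=.488,-.0175; o=ori(.317)
ctrl.movel([vx,vy,.24],max_speed=.06); ctrl.move_ptp([x,y,.20],o); ctrl.movel([x,y,.118],max_speed=.08); ctrl.dwell(.3)
f0=sensors.get_force(); z=.1165
while z>.108:
    ctrl.movel([x,y,z],max_speed=.02); f=sensors.get_force()-f0; print(round(z,4),f.round(1),sensors.get_tcp_pos().round(4))
    if f[2]>3.5: break
    z-=.001
ctrl.gripper_to(.45); print(sensors.get_grip_width(),sensors.get_force()-f0)
ctrl.movel([x,y,.22],max_speed=.1)
s=shot('wrist','w6'); shot('scene','s6'); print(sensors.get_t())
cv2.imwrite('pics/c6.png',np.hstack([s['im'][...,::-1],cv2.resize(cv2.imread('pics/s6.png')[160:304,220:328],(288,384))]))
```

```text
0.1165 [-0.7  0.4  0.1] [ 0.4879 -0.0175  0.1164]
0.1155 [-0.3  0.6 -0.5] [ 0.4879 -0.0175  0.1154]
0.1145 [ 0.4  1.  -0.7] [ 0.488  -0.0175  0.1144]
0.1135 [ 0.2  0.5 -0.6] [ 0.488  -0.0175  0.1134]
0.1125 [-4.1  3.1 18.9] [ 0.488  -0.0174  0.1131]
0.4542368203051976 [0.60541854 0.90803011 0.804139  ]
20.3417
```

View pics/c6.png

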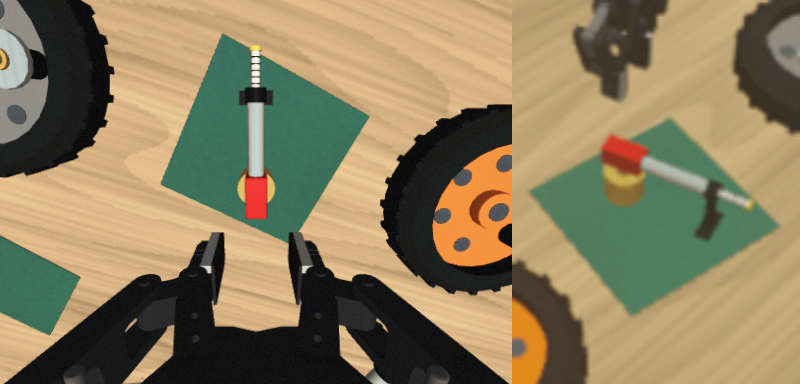

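The gauge stands on the mat with its head at about (256,197), released, and the rod is out to (256,48). One numeric check, then sign-off.

Run:
```python
from h import *
s=load('w6')
for lab,v0,v1,u0,u1 in(('barrel near',155,170,253,259),('barrel far',108,120,253,259),('head',182,212,249,263)):
    v,u=np.mgrid[v0:v1,u0:u1];P=depthpt(s,np.c_[u.ravel(),v.ravel()]);print(lab,np.median(P,0).round(4))
h=np.median(P,0);q=(R.from_euler('z',np.deg2rad(8.7)).as_matrix()@(h-[.52,-.0126,0]));print('in mat',q.round(3))
t=atz(s,[256,47],.053)[0];print('rod out ~',np.hypot(*(t-h)[:2])-.098)
workorder.sign_off()
```

```text
barrel near [ 0.518  -0.0078  0.0604]
barrel far [0.5571 0.005  0.0603]
head [ 0.4889 -0.0173  0.0645]
in mat [-0.03  -0.009  0.065]
rod out ~ 0.024842423594775773
the job is handed in; nothing more can be done
```

The tyre pressure check is done and handed in; the sign-off gives no verdict. I gripped the smaller red-headed gauge, the one on the larger mat, and pressed it onto the orange wheel's valve. Then I stood it back on the green mat and released it.

- **Press:** The cup came to a hard stop at the predicted home height, with the tool at z = 0.180 m. I measured about 30 N with the barrel level, and the camera showed the rod out.
- **Final position:** The gauge is level, with its barrel top at 60.4 and 60.3 mm at the two ends and its head top at 64.5 mm. The cup is about (−30, −9) mm from the mat's centre.
- **Rod:** It is still out by about 25 mm.
- **Gripper:** It had been raised clear of the gauge before the last pictures.
- **Time:** About 20 s of the 48 s had been used.

One reading differed from my estimate: plunger contact came at tool height of about 0.186 m, lower than the 0.192 m I expected. The final stop height still matched. Setting the gauge down briefly reached 19 N on the wrist, well under the limit. No check failed.

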